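# Close the bench reader and hold its sample lift at the top

### The arm

A 7-joint arm with a two-finger parallel gripper is mounted at the origin on a cart in front of the work surface, level with it; the furniture and walls round the work are solid. World frame = base frame: x ahead of the robot, y to its left, z up, the work surface at z = 0. Lengths are in m, angles in rad, forces in N, time in s.
With the tool pointing down it reaches from about 0.425 to 0.875 m from the base axis. Payload 8.4 kg.
Tool frame: the origin (TCP) lies between the finger pads; the fingertips stand 22 mm ahead of it and the grasp point (between the pads) lies 3 mm ahead of it; z points along the fingers, x is the direction in which the jaws open and shut, and the axes are right-handed (so a half turn about z gives the same grasp; the last joint's range is limited). The gripper opens to 87 mm and grips with 3 to 60 N. Pads are 19 mm wide; open, the fingers measure 117 mm over their backs; the gripper's body (75 mm by 190 mm) begins 51 mm behind the grasp point.
Start: joints at [-1.339, 0.333, 0.04, 1.465, -0.013, 1.343, -0.059], TCP at [0.211, 0.615, 0.245] pointing down, gripper open.
Joint ranges: [-2.58, 2.58], [-0.38, 2.09], [-1.3, 1.39], [0.25, 2.4], [-1.5, 4.64], [0.08, 2.09], [-2.65, 2.65]. Speed limits (rad/s): [2.22, 2.22, 2.79, 2.79, 3.14, 3.14, 3.14].

### API

Orientations are given as a 3x3 rotation matrix whose columns are the frame's x, y, z axes.
In Python, from station import status, optics, order gives the robot as it stands.
- The arm moves only by the tool servo_tool, never from a script. Its argument "moves" is a list of rows, each a list of 4 numbers: the shift along the tool's x, y, z in mm, then the turn about the tool's z in rad. In form: [[x, y, z, spin], ...]. A call has 1 to 5 rows; each row shifts and turns the commanded pose from where the row before left it, along the tool's axes as they then stand; what a row does not reach is not made up. A row lasts 1/8 s, in which the tool goes at most 62.5 mm and 10.7 degrees, less where a joint would pass 70% of its speed; a pose out of reach is approached as far as the arm can. A call with a gripper value outside its range is refused whole. "claw" is the opening, from -1 (shut) to 1 (fully open), set as the call begins (left out, the last holds). The fingers move at their own pace and stop on an object; the grip force is fixed at half the most. Time passes only in rows, so rows that do not move let the fingers close. It gives the time, the measured TCP pose, the force and the opening at its end, in the units of the state.
- status.state(): the state, without advancing time (a new reading comes with each control period).
- optics.grab_frame(name): name is "scene" or "side" or "wrist"; returns the picture (384x512x3 uint8, blue, green, red); there is no depth.
- optics.get_calibration(name): a dict with "intrinsics" (3x3 intrinsics, pixels), "T" (4x4, takes a point from camera to world coordinates). Camera axes: x right, y up, looking along -z (the intrinsics and any distortion apply to the point x, -y, -z); pixel columns grow to the right and rows downward; lengths in m; the calibration is good to about 2 mm. A picture is of the moment at which its call begins: read the wrist's pose just before it. get_calibration takes no time and is no camera call; for the wrist camera it gives the pose at the moment of the call.
- order.sign_off(): hands the job in, once; it reports no verdict.
The state is a dict: "time": time; "joint_pos": joint angles; "qvel": joint speeds; "effort": joint torques, N m; "eef_pos": TCP position; "orientation": TCP orientation; "contact_force": force on the tool from outside, world axes, zero at the start; "torque": the same for the moment, N m; "finger_gap": opening from 0.0 (shut) to 1.0 (fully open).
Only numpy, scipy, OpenCV 4.12 (cv2) and the standard library are available. Lean on these libraries where they do the work, as an engineer would, in place of code of your own. Each camera call takes 0.05 s, during which the arm holds its last target.

### The job

Get the small bench reader ready for a reading: first swing the upper half of its open clamshell down until the two halves meet edge to edge, and only then raise the black-ball lever beside it until it stands straight up, where the eccentric lifts the sample highest. The lever springs back, so grip or push it with the fingers and finish the job still holding it steady at that highest point, with the shell fully closed. Leave the vial, the small metal cone and the marker pen in front of the reader undisturbed.

Things in the scene. Friction and masses are not known exactly. Their poses are not given: they have to be found in the camera images.
- reader: small bench reader, fixed to the freezer top: aluminium base plate 170 (x) x 165 (y) x 12 mm carrying a grey light-tight clamshell cell on its right (-y) half and an eccentric lever on its left (+y) edge. Origin: centre of the underside of the base plate, on the freezer top; its x axis points from the reader's front (the handle and lever side) to its back, y to its left, z up. Its place and yaw vary.
- shell (a joint): hinge of the clamshell's upper half, rad: 0 = closed, the rims of both halves edge to edge; grows as the front rises, to a stop at 1.5 (nearly upright). The hinge is stiff (about 0.14 N m, 1 to 2 N at the handle): the half stays where it is left and must be brought all the way down.
- shell_hinge (a point): middle of the clamshell's hinge line, at (51, -37.5, 52) mm in the reader's frame; the line runs along the reader's y
- handle_bar (a point): centre of the straight grip of the bow handle on the upper half: steel bar 10 mm thick, along the reader's y, 54 mm clear between its side arms, 37 mm clear from the shell's front edge. Closed, it lies 137 mm in front of the hinge line and 14 mm above it (66 mm above the freezer top); it turns with the shell. Both halves are 90 mm (x) x 80 mm (y); the closed shell's top is 81 mm above the freezer top.
- cam (a joint): turn of the eccentric lever about its shaft, rad: 0 = at its front stop, where a spring keeps it, the lever pointing to the reader's front, 20 degrees above level; grows as the ball end rises and goes over to the back (stop at 2.1). At 1.222 the lever stands straight up: there the lift is highest, and beyond it the lift falls again. The spring returns the lever whenever it is let go (0.12 N m at the stop, 0.30 N m upright: about 3 N at the ball).
- lever_pivot (a point): point on the shaft of the lever in the lever's own plane, at (0, 74.5, 40) mm in the reader's frame; the shaft runs along the reader's y
- lever_ball (a point): centre of the black ball, 28 mm wide, at the end of the lever, 95 mm from the shaft. It swings in the plane y = 74.5 mm of the reader; with the lever upright it is 135 mm above the freezer top.
- lever_handle: the whole lever: steel rod 10 mm thick with the black ball at its end, and its steel eccentric disc; origin on the shaft at the disc, (0, 39.5, 40) mm in the reader's frame, turning with the lever
- lift (a joint): height of the sample stage inside the cell and of the steel indicator pin between the lever and the shell that rises with it, m: 0 = down, 0.0078 = highest; it follows the eccentric (12 mm x (cos(cam - 1.222) - cos 1.222)). The pin's top is 99 mm above the freezer top when down.
- vial_0: amber vial with a white screw cap, 27 mm wide, 58 mm tall, in front of the reader, to the right, not part of the work; origin under its centre
- skimmer_cone: small metal cone, 24 mm wide, 14 mm tall, in front of the reader, not part of the work; origin under its centre
- marker_1: thin marker pen, 135 mm long, lying in front of the reader, not part of the work

How it is judged:
On the way, in this order (a step that is already met when the one before it is completed fails the run):
1. the shell is closed, its halves edge to edge, while the lever is still down (value of joint shell below 0.03 rad and value of joint cam below 0.25 rad), for 0.2 s.
2. the lever is upright, at the highest lift, with the shell closed (value of joint cam between 1.082 and 1.362 rad and value of joint lift above 0.0072 m and value of joint shell below 0.03 rad), for 0.2 s.
At the end, for the whole second after the job is handed in: The lever stands within 0.14 rad (8 degrees) of upright with the stage lifted more than 7.2 mm, steady (under 0.1 rad/s), the fingers still holding or pushing it (over 0.5 N), and the shell closed within 0.03 rad (all of step 2 and velocity of joint cam between -0.1 and 0.1 rad/s and contact force between the fingers and lever_handle above 0.5 N); the arm keeps its last pose, push and grip.
It fails at once if the lever is raised while the shell is open (value of joint cam above 0.4 rad and value of joint shell above 0.1 rad).
It fails at once if the vial, the cone or the marker is moved by more than 4 cm or knocked over (distance of any of vial_0, skimmer_cone, marker_1 from where it was at the start of the episode above 0.04 m or angle between any of vial_0, skimmer_cone's own z axis and vertical above 0.6 rad).
It also fails if it takes over 51 s, if anything falls off the work surface, if the arm or the gripper's body presses on something with over 40 N, if the wrist force passes 120 N, or if a joint passes its speed limit or range.

## Working session

There is one attempt and no reset: what is moved stays moved. The work goes in short steps, Python scripts to look and compute and a tool call to move; the robot and the scene stay as the last step left them, time stands still between calls to the robot, and variables do not carry over. Pictures are saved under pics/ and viewed, and the job is handed in when it is done.

Besides the shell and the picture viewer there is one more tool, called by a JSON object that holds its "name" and its "arguments", one argument or row to a line. servo_tool: Moves the arm, as the interface text tells. Its arguments: {"type":"object","properties":{"moves":{"type":"array"},"claw":{"type":"number"}},"required":["moves"]}

```bash
mkdir -p pics; ls; python3 - <<'E'
from station import status, optics
import cv2
s=status.state()
for k in s: print(k,s[k])
for n in ["scene","side","wrist"]:
    c=optics.get_calibration(n); print(n,c)
    cv2.imwrite(f"pics/{n}0.png",optics.grab_frame(n))
E
```

```text
pics
time 0.0
joint_pos [-1.33920454  0.33387906  0.03990314  1.4662669  -0.01339446  1.34325692
 -0.05850712]
qvel [-0.00022805  0.00089311 -0.00032235  0.00147059  0.00075378 -0.00072966
  0.00199798]
effort [ 6.45206219e-04 -6.56367731e+01  1.33544516e+00 -4.03797340e+01
 -5.97744458e-02  4.48241900e-02  1.30787034e-04]
eef_pos [0.21102299 0.61435116 0.24368236]
orientation [[ 3.24839712e-01  9.45769005e-01 -3.87265410e-04]
 [ 9.45767832e-01 -3.24839921e-01 -1.49473813e-03]
 [-1.53947626e-03  1.19287135e-04 -9.99998808e-01]]
contact_force [-0.05216788  0.34433066  0.61504959]
torque [-0.00587332  0.03412588 -0.00247398]
finger_gap 1.0000619555396375
scene {'intrinsics': array([[492.93465304,   0.        , 261.66647118],
       [  0.        , 492.93465304, 189.35691554],
       [  0.        ,   0.        ,   1.        ]]), 'T': array([[-0.99516692, -0.07681768,  0.06117056,  0.59727327],
       [ 0.09787561, -0.82635527,  0.55457852,  0.2465902 ],
       [ 0.00794718,  0.5578853 ,  0.82988001,  0.78158546],
       [ 0.        ,  0.        ,  0.        ,  1.        ]])}
side {'intrinsics': array([[398.85604333,   0.        , 254.04133657],
       [  0.        , 398.85604333, 190.0766458 ],
       [  0.        ,   0.        ,   1.        ]]), 'T': array([[-0.99995822,  0.00185969,  0.00894986,  0.52274371],
       [ 0.00777606, -0.34163596,  0.93980019,  0.56490238],
       [ 0.00480533,  0.93983052,  0.34160722,  0.3583854 ],
       [ 0.        ,  0.        ,  0.        ,  1.        ]])}
wrist {'intrinsics': array([[314.61037375,   0.        , 256.73064847],
       [  0.        , 314.61037375, 191.05091469],
       [  0.        ,   0.        ,   1.        ]]), 'T': array([[ 0.32457188, -0.91255114, -0.24880415,  0.14409121],
       [ 0.94586005,  0.3127623 ,  0.08676694,  0.63823626],
       [-0.00136271, -0.26349602,  0.96465952,  0.38428075],
       [ 0.        ,  0.        ,  0.        ,  1.        ]])}
```

View pics/scene0.png

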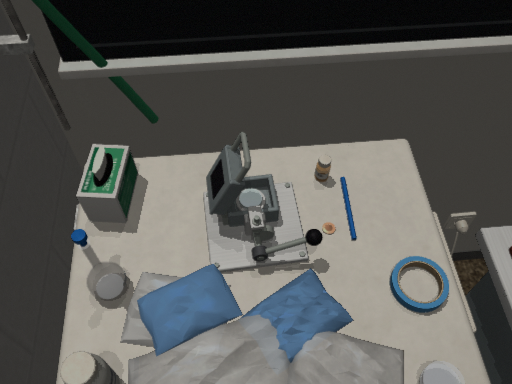

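View pics/side0.png

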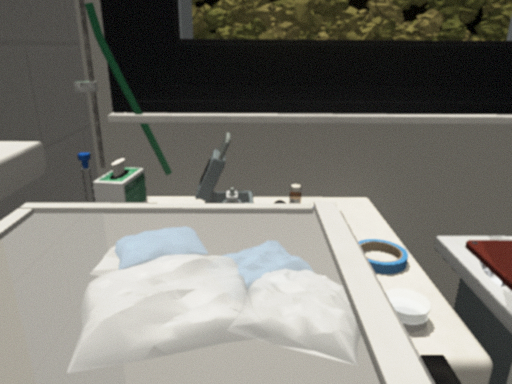

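View pics/wrist0.png

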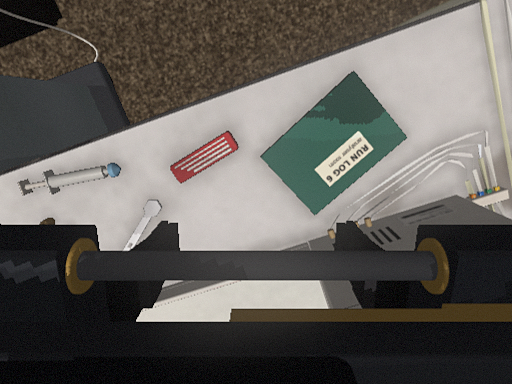

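```bash
cat > h.py <<'E'
import numpy as np, cv2
from station import status, optics
def ray(n,px,z):
    c=optics.get_calibration(n);K=c["intrinsics"];T=c["T"]
    d=np.array([(px[0]-K[0,2])/K[0,0],-(px[1]-K[1,2])/K[1,1],-1]);d=T[:3,:3]@d
    o=T[:3,3]; return o+d*(z-o[2])/d[2]
def proj(n,P):
    c=optics.get_calibration(n);K=c["intrinsics"];T=c["T"]
    p=(np.atleast_2d(P)-T[:3,3])@T[:3,:3]
    return np.c_[K[0,2]+K[0,0]*p[:,0]/-p[:,2],K[1,2]+K[1,1]*p[:,1]/p[:,2]]
def crop(n,name,x0,y0,x1,y1,k,img=None):
    im=optics.grab_frame(n) if img is None else img
    cv2.imwrite(f"pics/{name}.png",cv2.resize(im[y0:y1,x0:x1],None,fx=k,fy=k,interpolation=cv2.INTER_CUBIC))
E
python3 - <<'E'
from h import *
im=cv2.imread("pics/scene0.png")
crop("scene","sc1",190,120,390,280,4,im)
E
```

```text
(no output)
```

View pics/sc1.png

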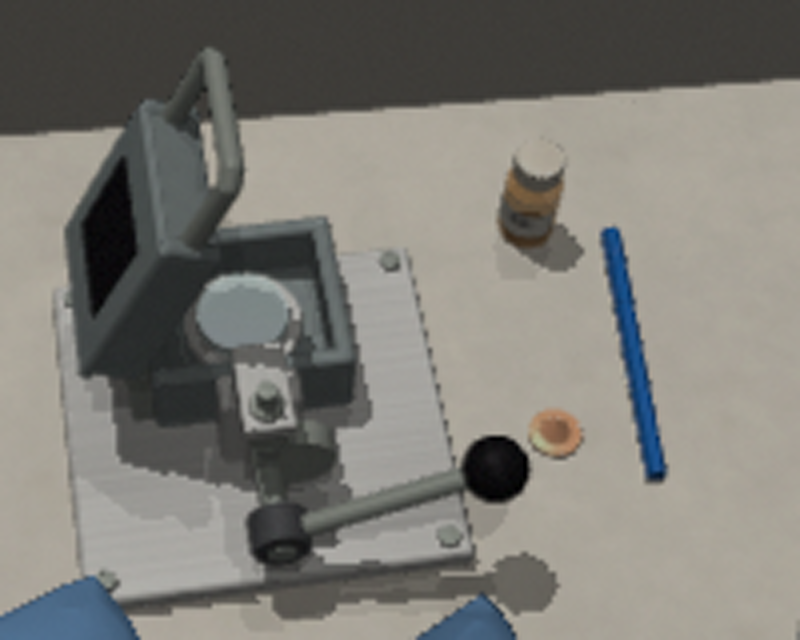

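```bash
cat >> h.py <<'E'
from scipy.optimize import least_squares
def R2(y): return np.array([[np.cos(y),-np.sin(y),0],[np.sin(y),np.cos(y),0],[0,0,1]])
def w2(p,P): return np.atleast_2d(P)@R2(p[2]).T+[p[0],p[1],0]
E
python3 - <<'E'
from h import *
px=lambda a,b:np.array([190+a/4,120+b/4])
obs=[((-.085,.0825,.012),px(473,550)),((-.085,-.0825,.012),px(408,250)),((.085,.0825,.012),px(82,602)),
 ((-.095*np.cos(.349),.0745,.04+.095*np.sin(.349)),px(496,468))]
for P,q in obs: print(ray("scene",q,P[2]))
P=np.array([o[0] for o in obs]);Q=np.array([o[1] for o in obs])
r=least_squares(lambda p:(proj("scene",w2(p,P))-Q).ravel(),[.55,-.1,np.pi])
p=r.x;print(p,r.fun)
# shell angle from handle bar ends
hb=[px(215,55),px(232,178)]
def bar(t,yy):
    x,z=-.137,.014
    c,s=np.cos(t),np.sin(t)
    return [.051+x*c+z*s, -.0375+yy, .052-x*s+z*c]
for t in np.arange(.8,1.55,.1): print(round(t,2),proj("scene",w2(p,[bar(t,-.03),bar(t,.03)])).round(1).ravel(), hb)
for n,q,z in [("vial",px(525,240),0),("vialtop",px(541,155),.058),("cone",px(557,440),0),("m1",px(612,232),.005),("m2",px(656,478),.005)]: print(n,ray("scene",q,z), R2(p[2]).T@(ray("scene",q,z)-[p[0],p[1],0]))
for P in [(-.0893,.0745,.0725),(0,.0745,.135),bar(0,0),bar(1.2,0)]: print(w2(p,P))
E
```

```text
[ 0.47448192 -0.11949354  0.012     ]
[ 0.48161652 -0.27798466  0.012     ]
[ 0.64296475 -0.11104082  0.012     ]
[ 0.46925962 -0.12630225  0.07248604]
[ 0.56218231 -0.19648577  6.32560293] [ 0.57462327  0.92413726  0.13321102 -1.98114437 -0.36656763  0.3505033
 -0.30191798  0.27962314]
0.8 [268.6 139.4 274.2 168.8] [array([243.75, 133.75]), array([248. , 164.5])]
0.9 [261.8 137.  267.2 166.6] [array([243.75, 133.75]), array([248. , 164.5])]
1.0 [254.4 135.  259.6 164.7] [array([243.75, 133.75]), array([248. , 164.5])]
1.1 [246.6 133.5 251.4 163.4] [array([243.75, 133.75]), array([248. , 164.5])]
1.2 [238.3 132.6 242.8 162.6] [array([243.75, 133.75]), array([248. , 164.5])]
1.3 [229.8 132.2 233.9 162.4] [array([243.75, 133.75]), array([248. , 164.5])]
1.4 [221.  132.4 224.8 162.7] [array([243.75, 133.75]), array([248. , 164.5])]
1.5 [212.3 133.2 215.7 163.6] [array([243.75, 133.75]), array([248. , 164.5])]
vial [ 4.22566990e-01 -2.86769082e-01  1.11022302e-16] [-1.43318190e-01 -8.42817279e-02  1.11022302e-16]
vialtop [ 0.42024637 -0.29391382  0.058     ] [-0.14593969 -0.09132163  0.058     ]
cone [ 0.42637418 -0.1760372   0.        ] [-0.13481885  0.02618911  0.        ]
m1 [ 0.38102773 -0.28413592  0.005     ] [-0.18470843 -0.07988947  0.005     ]
m2 [ 0.38691365 -0.15013787  0.005     ] [-0.17314562  0.05373846  0.005     ]
[[ 0.46980347 -0.12583954  0.0725    ]]
[[ 0.55902314 -0.12205278  0.135     ]]
[[ 0.47784985 -0.23759886  0.066     ]]
[[ 0.57816507 -0.23334117  0.18476236]]
```

```bash
python3 - <<'E'
from h import *
def tri(a,b):
    A=[];B=[]
    for n,q in (("scene",a),("side",b)):
        T=optics.get_calibration(n)["T"];o=T[:3,3];d=ray(n,q,0)-o;d/=np.linalg.norm(d)
        M=np.eye(3)-np.outer(d,d);A.append(M);B.append(M@o)
    P=np.linalg.solve(sum(A),sum(B));return P.round(3),proj("scene",P).round(1)-a,proj("side",P).round(1)-b
print(tri((215,268),(192,229)),tri((301,276),(272,243)))
for z in (0,.05,.1): print(ray("scene",(301,276),z),ray("side",(272,243),z))
p=[.5622,-.1965,.0424]
print(proj("side",w2(p,[(-.085,.0825,0),(-.0893,.0745,.0725),(0,.01,.099)])))
im=cv2.imread("pics/side0.png");crop("side","sd1",60,130,380,370,2.5,im)
im=cv2.imread("pics/scene0.png");crop("scene","sc2",190,110,320,210,6,im)
E
```

```text
(array([ 0.632, -0.103,  0.039]), array([[ 1. , -0.3]]), array([[-0.9,  0.1]])) (array([ 0.488, -0.084,  0.02 ]), array([[ 2.8, -0.4]]), array([[-2.6,  0.3]]))
[ 0.49016534 -0.09183375  0.        ] [ 0.48105325 -0.12259539  0.        ]
[ 0.49701731 -0.07018391  0.05      ] [ 0.48686968 -0.02667941  0.05      ]
[ 0.50386927 -0.04853408  0.1       ] [0.49268611 0.06923657 0.1       ]
[[275.92249811 244.19939691]
 [278.68556764 207.58053282]
 [230.88609551 183.54812265]]
```

View pics/sd1.png

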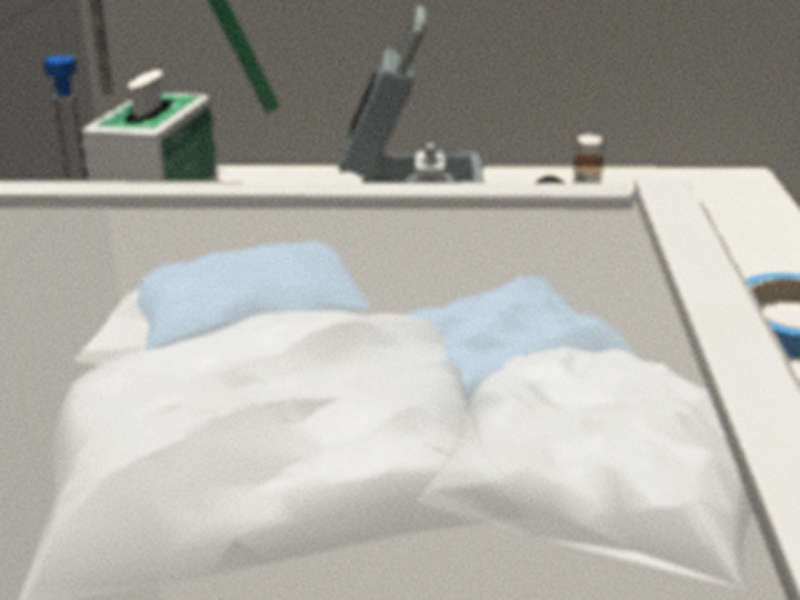

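View pics/sc2.png

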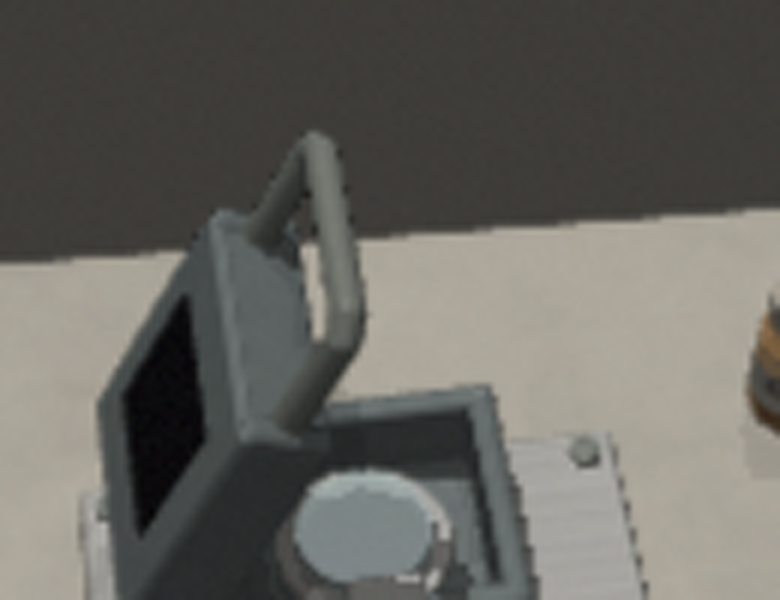

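{"name": "servo_tool", "arguments": {
  "moves": [
    [0, 0, -60, 0],
    [0, 0, -60, 0],
    [0, 0, -60, 0]
  ]
}}

```text
time: 0.52
eef_pos: [0.211, 0.6144, 0.4262]
orientation: [[0.325, 0.946, -0.0], [0.946, -0.325, -0.0], [-0.0, 0.0, -1.0]]
contact_force: [-0.5, 1.5, 0.4]
finger_gap: 1.001
```

{"name": "servo_tool", "arguments": {
  "moves": [
    [0, 56, 0, 0.09],
    [0, 56, 0, 0.09],
    [0, 56, 0, 0.09],
    [0, 56, 0, 0.09],
    [0, 56, 0, 0.09]
  ]
}}

```text
time: 1.15
eef_pos: [0.4548, 0.4778, 0.4239]
orientation: [[0.706, 0.708, -0.0], [0.708, -0.706, -0.001], [-0.001, 0.0, -1.0]]
contact_force: [0.5, 0.2, -0.6]
finger_gap: 1.0
```

```bash
python3 - <<'E'
from h import *
s=status.state();print(s["joint_pos"].round(2),s["eef_pos"])
cv2.imwrite("pics/side1.png",optics.grab_frame("side"));cv2.imwrite("pics/wrist1.png",optics.grab_frame("wrist"))
E
```

```text
[-1.04  0.34  0.24  1.11 -0.08  1.7  -0.04] [0.45476204 0.47782259 0.42393381]
```

View pics/side1.png

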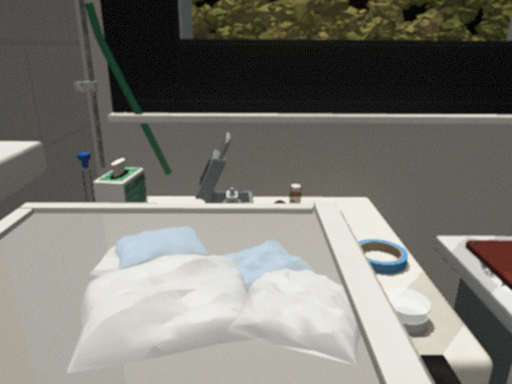

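View pics/wrist1.png

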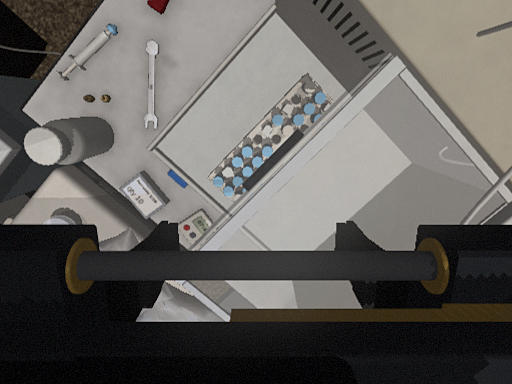

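{"name": "servo_tool", "arguments": {
  "moves": [
    [0, 56, 0, 0.09],
    [0, 56, 0, 0.09],
    [0, 56, 0, 0.09],
    [0, 56, 0, 0.09],
    [0, 56, 0, 0.09]
  ]
}}

```text
time: 1.88
eef_pos: [0.6131, 0.2499, 0.424]
orientation: [[0.944, 0.331, -0.001], [0.331, -0.944, -0.0], [-0.001, 0.0, -1.0]]
contact_force: [0.0, -0.3, 0.3]
finger_gap: 1.001
```

```bash
python3 - <<'E'
from h import *
s=status.state();print(s["joint_pos"].round(2),s["eef_pos"])
cv2.imwrite("pics/side2.png",optics.grab_frame("side"));cv2.imwrite("pics/wrist2.png",optics.grab_frame("wrist"))
E
```

```text
[-0.74  0.35  0.42  1.11 -0.14  1.7  -0.02] [0.61313307 0.2499355  0.42399961]
```

View pics/side2.png

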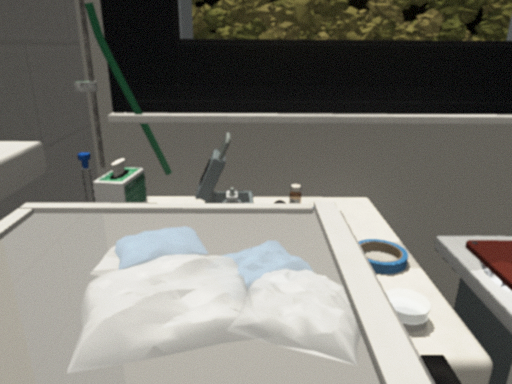

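View pics/wrist2.png

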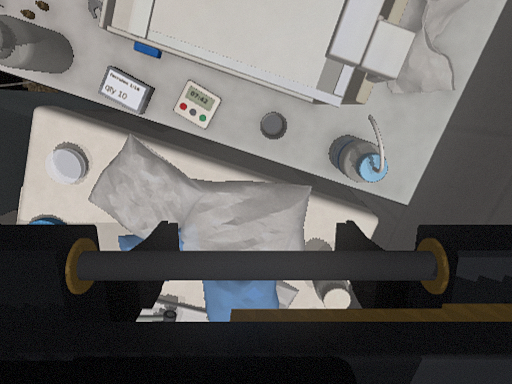

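```bash
cat >> h.py <<'E'
p0=[.5622,-.1965,.0424]
def delta(target,frame_yaw):
    """world delta from current TCP, expressed in tool frame at yaw (tool x yaw, z down)"""
    s=status.state();d=np.array(target)-s["eef_pos"]
    c,n=np.cos(frame_yaw),np.sin(frame_yaw)
    return np.array([d[0]*c+d[1]*n, d[0]*n-d[1]*c, -d[2]])*1000
E
python3 - <<'E'
from h import *
s=status.state();y=np.arctan2(s["orientation"][1,0],s["orientation"][0,0]);print(y)
t=w2(p0,[.010,-.0375,.27])[0];print(t,delta(t,y),np.hypot(*t[:2]))
for t in (1.13,.9,.7,.5,.3,.15,0):
    c,n=np.cos(t),np.sin(t); print(t,(.051-.137*c+.014*n).round(4),(.052+.137*n+.014*c).round(4))
E
```

```text
0.327387866765218
[ 0.57378054 -0.23354242  0.27      ] [-192.62558481  438.16282542  154.81707131] 0.6194886339131201
1.13 0.0052 0.1819
0.9 -0.0232 0.168
0.7 -0.0448 0.151
0.5 -0.0625 0.13
0.3 -0.0757 0.1059
0.15 -0.0824 0.0863
0 -0.086 0.066
```

{"name": "servo_tool", "arguments": {
  "moves": [
    [-24, 55, 0, 0],
    [-24, 55, 0, 0],
    [-24, 55, 0, 0],
    [-24, 55, 0, 0],
    [-24, 55, 0, 0]
  ],
  "claw": -1
}}

```text
time: 2.6
eef_pos: [0.5905, -0.0494, 0.4245]
orientation: [[0.942, 0.334, -0.0], [0.334, -0.942, 0.0], [0.0, -0.0, -1.0]]
contact_force: [0.9, 0.0, 0.1]
finger_gap: 0.514
```

{"name": "servo_tool", "arguments": {
  "moves": [
    [-24, 55, 0, 0],
    [-24, 55, 0, 0],
    [-24, 53, 0, 0],
    [0, 0, 0, 0.14],
    [0, 0, 0, 0.145]
  ]
}}

```text
time: 3.22
eef_pos: [0.5773, -0.2264, 0.4243]
orientation: [[0.999, 0.049, -0.001], [0.049, -0.999, 0.0], [-0.001, -0.0, -1.0]]
contact_force: [0.1, 0.7, 0.1]
finger_gap: 0.016
```

```bash
python3 - <<'E'
from h import *
s=status.state();y=np.arctan2(s["orientation"][1,0],s["orientation"][0,0]);print(s["time"],s["eef_pos"],y,s["finger_gap"])
print(delta(w2(p0,[.010,-.0375,.25])[0],.0424))
crop("scene","sc3",150,60,350,220,4)
E
```

```text
3.225 [ 0.5772573  -0.22636948  0.4242734 ] 0.04896896765162546 0.015915120459536133
[ -3.77768458   7.01913008 174.27340005]
```

View pics/sc3.png

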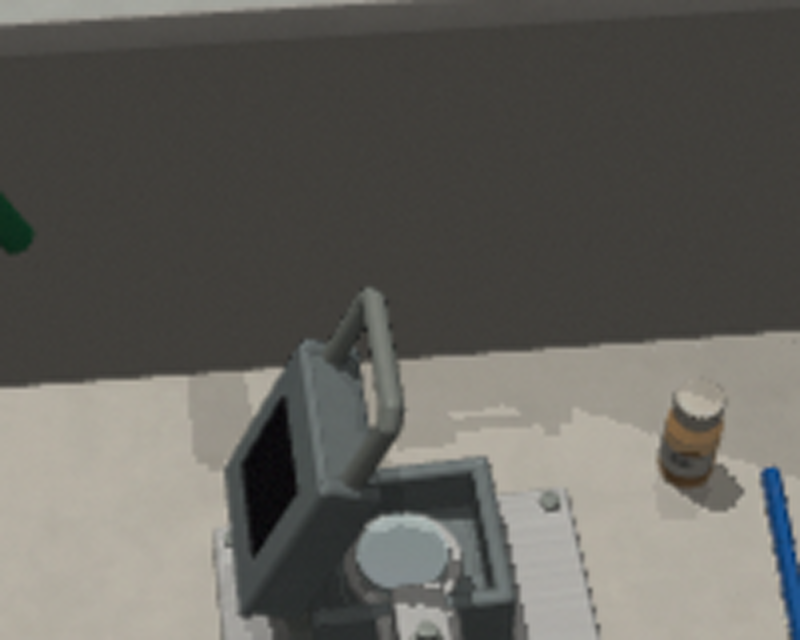

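{"name": "servo_tool", "arguments": {
  "moves": [
    [-2, 3, 58, 0],
    [-2, 3, 58, 0],
    [0, 0, 58, 0]
  ]
}}

```text
time: 3.65
eef_pos: [0.5737, -0.2314, 0.2489]
orientation: [[0.998, 0.058, 0.0], [0.058, -0.998, 0.0], [0.0, -0.0, -1.0]]
contact_force: [1.1, 0.4, 0.5]
finger_gap: 0.003
```

```bash
python3 - <<'E'
from h import *
s=status.state();y=np.arctan2(s["orientation"][1,0],s["orientation"][0,0]);print(s["time"],s["eef_pos"],y,s["finger_gap"])
print(proj("scene",s["eef_pos"]-[0,0,.022]))
crop("scene","sc4",150,60,350,220,4)
E
```

```text
3.65 [ 0.57366673 -0.23141969  0.24888081] 0.058222491221064106 0.003403937122207308
[[242.88064038 130.11479246]]
```

View pics/sc4.png

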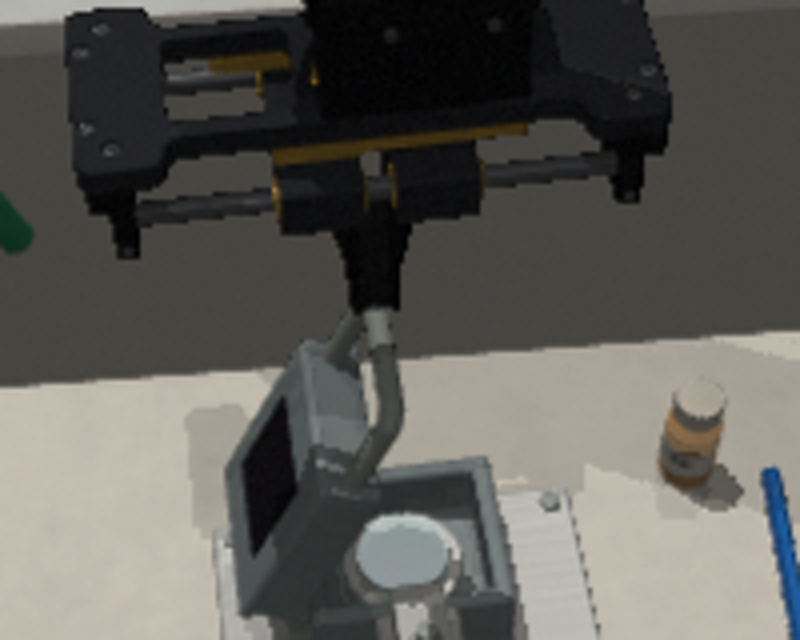

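```bash
python3 - <<'E'
from h import *
print(delta(w2(p0,[.0053,-.0375,.185])[0],.058))
E
```

```text
[-1.67228689  3.90906069 55.73774754]
```

{"name": "servo_tool", "arguments": {
  "moves": [
    [-5, 2, 0, 0.015],
    [0, 0, 0, 0],
    [0, 0, 0, 0]
  ],
  "claw": -0.3
}}

```text
time: 4.08
eef_pos: [0.5701, -0.2347, 0.2532]
orientation: [[0.999, 0.04, 0.004], [0.04, -0.999, -0.001], [0.004, 0.001, -1.0]]
contact_force: [-0.0, 0.7, 0.5]
finger_gap: 0.26
```

```bash
python3 - <<'E'
from h import *
s=status.state();print(s["eef_pos"],s["finger_gap"])
print(delta(w2(p0,[.0053,-.0375,.185])[0],.043))
crop("scene","sc5",150,60,350,220,4)
E
```

```text
[ 0.57007533 -0.23469217  0.25316528] 0.25989045979340797
[-0.94879679 -0.99222881 68.16528209]
```

View pics/sc5.png

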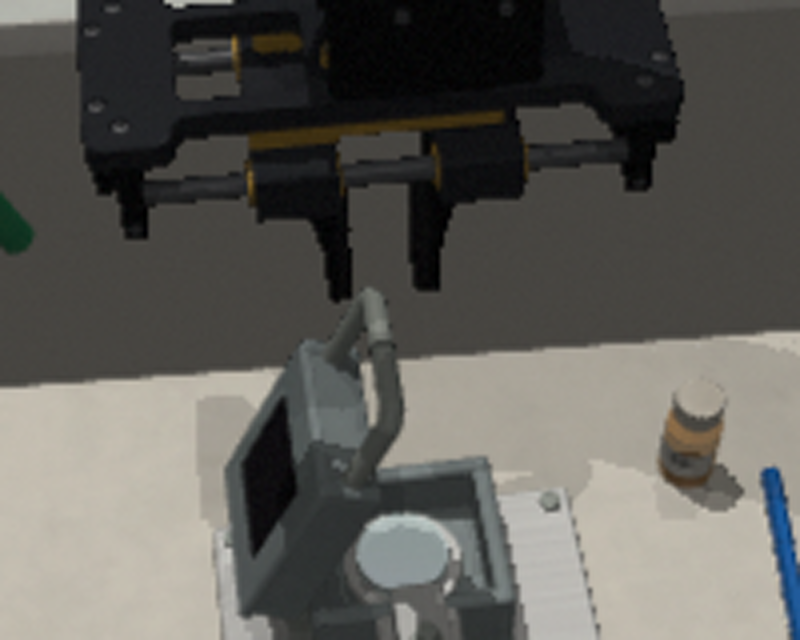

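{"name": "servo_tool", "arguments": {
  "moves": [
    [0, 0, 24, 0],
    [-1, 0, 24, 0],
    [0, 0, 20, 0]
  ]
}}

```text
time: 4.5
eef_pos: [0.5684, -0.2342, 0.1825]
orientation: [[0.999, 0.04, 0.001], [0.04, -0.999, -0.0], [0.001, 0.0, -1.0]]
contact_force: [-0.3, 0.2, -0.3]
finger_gap: 0.353
```

{"name": "servo_tool", "arguments": {
  "moves": [
    [0, 0, 0, 0],
    [0, 0, 0, 0],
    [0, 0, 0, 0]
  ],
  "claw": -1
}}

```text
time: 4.88
eef_pos: [0.5687, -0.2345, 0.1837]
orientation: [[0.999, 0.04, 0.002], [0.04, -0.999, -0.001], [0.002, 0.001, -1.0]]
contact_force: [0.4, -1.3, -0.9]
finger_gap: 0.1
```

```bash
python3 - <<'E'
from h import *
s=status.state();print(s["time"],s["eef_pos"],s["finger_gap"],s["contact_force"])
print(R2(p0[2]).T@(s["eef_pos"]-[p0[0],p0[1],0]))
crop("scene","sc6",150,60,350,220,4)
E
```

```text
4.875 [ 0.56869602 -0.23446014  0.18365797] 0.10040737309531823 [ 0.35035512 -1.31982884 -0.89148628]
[ 0.00488115 -0.03820138  0.18365797]
```

View pics/sc6.png

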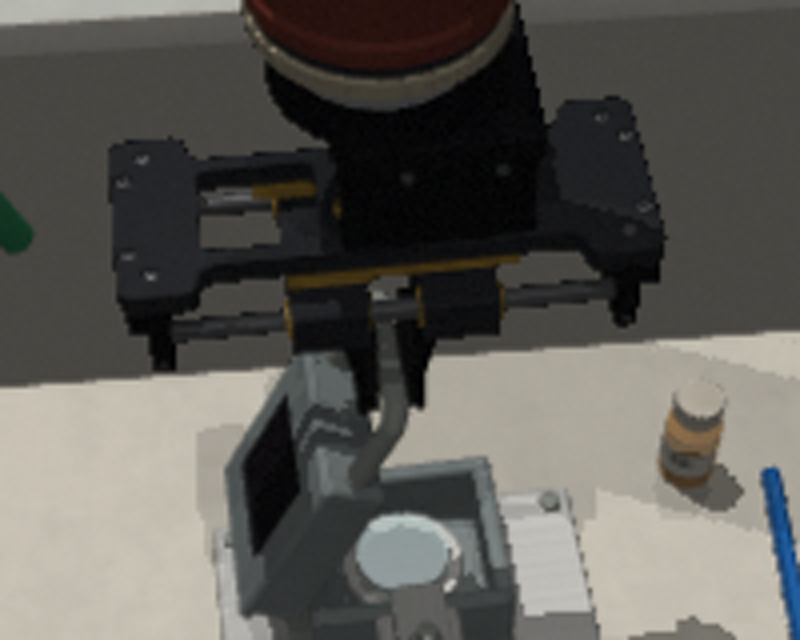

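{"name": "servo_tool", "arguments": {
  "moves": [
    [-14.5, 0, 6, 0],
    [-14, 0, 8, 0],
    [-11, 0, 8, 0],
    [-10.5, 0, 9, 0]
  ]
}}

```text
time: 5.42
eef_pos: [0.5183, -0.2367, 0.1517]
orientation: [[0.999, 0.04, 0.002], [0.04, -0.999, -0.001], [0.002, 0.001, -1.0]]
contact_force: [5.1, -3.1, -2.4]
finger_gap: 0.1
```

```bash
cat >> h.py <<'E'
def st():
    s=status.state();q=R2(p0[2]).T@(s["eef_pos"]-[p0[0],p0[1],0]);o=s["orientation"]
    print("t",s["time"],"reader-frame",q.round(4),"yaw-rel",round(np.arctan2(o[1,0],o[0,0])-p0[2],3),"gap",round(s["finger_gap"],3),"F",s["contact_force"].round(1),"T",s["torque"].round(2))
E
python3 -c "from h import *;st()"
```

```text
t 5.425 reader-frame [-0.0455 -0.0383  0.1517] yaw-rel -0.002 gap 0.1 F [ 5.1 -3.1 -2.4] T [-0.76 -1.3   0.  ]
```

{"name": "servo_tool", "arguments": {
  "moves": [
    [-9, 0, 10, 0],
    [-8.5, 0, 11, 0],
    [-7, 0, 12, 0],
    [-6, 0, 12, 0],
    [-6.5, 0, 19.5, 0]
  ]
}}

```text
time: 6.05
eef_pos: [0.4818, -0.2381, 0.087]
orientation: [[0.999, 0.04, 0.002], [0.04, -0.999, -0.001], [0.002, 0.001, -1.0]]
contact_force: [11.6, -3.8, -2.3]
finger_gap: 0.1
```

```bash
python3 -c "from h import *;st()"
```

```text
t 6.05 reader-frame [-0.0821 -0.0382  0.087 ] yaw-rel -0.002 gap 0.1 F [11.6 -3.8 -2.3] T [-0.76 -2.52  0.07]
```

{"name": "servo_tool", "arguments": {
  "moves": [
    [-1.5, 0, 10, 0],
    [-0.5, 0, 10, 0],
    [0, 0, 4, 0],
    [0, 0, 2, 0]
  ]
}}

```text
time: 6.55
eef_pos: [0.4782, -0.2385, 0.0624]
orientation: [[0.999, 0.039, -0.001], [0.039, -0.999, 0.001], [-0.001, -0.001, -1.0]]
contact_force: [-11.7, 0.4, 31.4]
finger_gap: 0.096
```

```bash
python3 -c "from h import *;st();crop('scene','sc7',190,120,390,280,4)"
```

```text
t 6.55 reader-frame [-0.0857 -0.0384  0.0624] yaw-rel -0.003 gap 0.096 F [-11.7   0.4  31.4] T [0.07 2.52 0.04]
```

View pics/sc7.png

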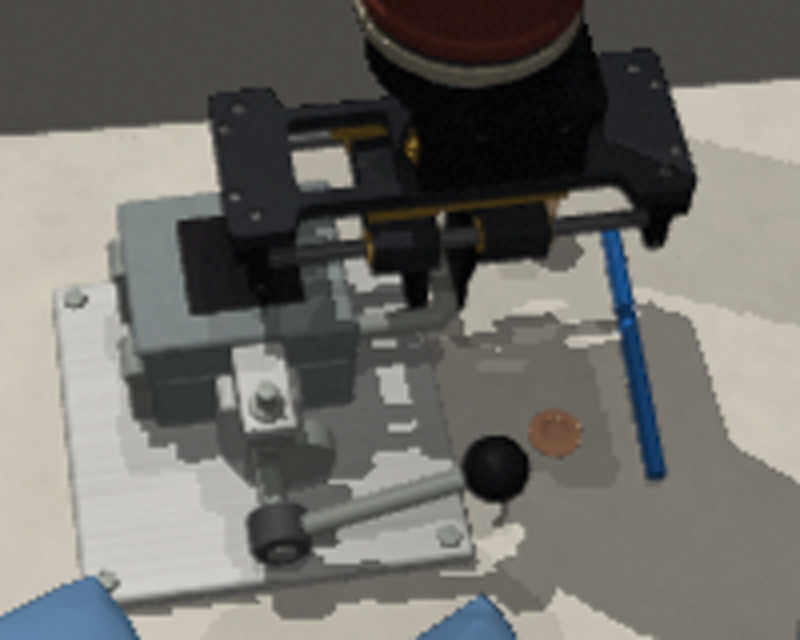

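{"name": "servo_tool", "arguments": {
  "moves": [
    [0, 0, 0, 0],
    [0, 0, 0, 0],
    [0, 0, 0, 0]
  ]
}}

```text
time: 6.98
eef_pos: [0.4782, -0.2385, 0.0624]
orientation: [[0.999, 0.039, -0.001], [0.039, -0.999, 0.001], [-0.001, -0.001, -1.0]]
contact_force: [-10.1, 0.3, 25.7]
finger_gap: 0.091
```

{"name": "servo_tool", "arguments": {
  "moves": [
    [0, 0, 0, 0],
    [0, 0, 0, 0],
    [0, 0, 0, 0]
  ],
  "claw": -0.45
}}

```text
time: 7.35
eef_pos: [0.4786, -0.2372, 0.0605]
orientation: [[0.999, 0.04, -0.001], [0.04, -0.999, 0.001], [-0.001, -0.001, -1.0]]
contact_force: [-0.4, -0.3, 1.0]
finger_gap: 0.259
```

```bash
python3 -c "from h import *;st()"
```

```text
t 7.35 reader-frame [-0.0852 -0.0371  0.0605] yaw-rel -0.002 gap 0.259 F [-0.4 -0.3  1. ] T [-0.07  0.02 -0.04]
```

{"name": "servo_tool", "arguments": {
  "moves": [
    [0, 0, -25, 0],
    [0, 0, -25, 0],
    [0, 0, 0, 0]
  ]
}}

```text
time: 7.72
eef_pos: [0.48, -0.2379, 0.1124]
orientation: [[0.999, 0.04, 0.002], [0.04, -0.999, -0.0], [0.002, 0.0, -1.0]]
contact_force: [-0.5, 0.6, 0.2]
finger_gap: 0.278
```

{"name": "servo_tool", "arguments": {
  "moves": [
    [0, 0, 0, 0],
    [0, 0, 0, 0],
    [0, 0, 12, 0],
    [0, 0, 8, 0],
    [0, 0, 4, 0]
  ],
  "claw": -1
}}

```text
time: 8.35
eef_pos: [0.4787, -0.238, 0.0906]
orientation: [[0.999, 0.039, -0.001], [0.039, -0.999, 0.004], [-0.001, -0.004, -1.0]]
contact_force: [-33.4, 15.4, 95.1]
finger_gap: 0.011
```

```bash
python3 -c "from h import *;st()"
```

```text
t 8.35 reader-frame [-0.0852 -0.0379  0.0906] yaw-rel -0.003 gap 0.011 F [-33.4  15.4  95.1] T [3.72 7.85 0.07]
```

{"name": "servo_tool", "arguments": {
  "moves": [
    [0, 0, -12, 0],
    [0, 0, -50, 0],
    [0, 0, -20, 0]
  ]
}}

```text
time: 8.72
eef_pos: [0.4796, -0.2382, 0.1706]
orientation: [[0.999, 0.04, 0.002], [0.04, -0.999, -0.001], [0.002, 0.001, -1.0]]
contact_force: [-0.0, 0.7, 0.1]
finger_gap: 0.004
```

```bash
python3 - <<'E'
from h import *
st()
im=optics.grab_frame('scene');crop('scene','sc8',190,120,390,280,4,im)
E
```

```text
t 8.725 reader-frame [-0.0843 -0.0382  0.1706] yaw-rel -0.003 gap 0.004 F [-0.   0.7  0.1] T [-0.12  0.03 -0.01]
```

View pics/sc8.png

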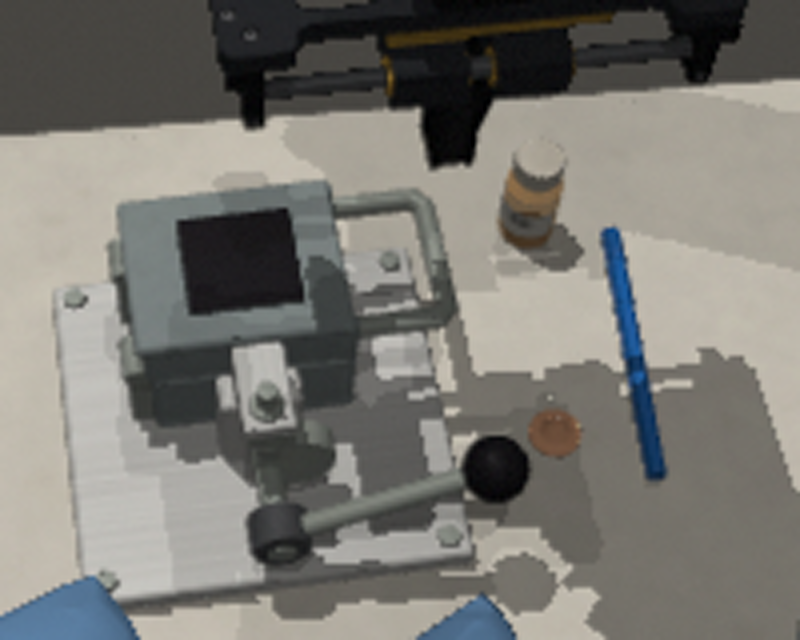

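```bash
python3 - <<'E'
from h import *
print(status.state()["joint_pos"].round(2))
print(delta(w2(p0,[-.0893,.0745,.17])[0],.04))
E
```

```text
[-0.26  0.17  0.71  1.87 -0.12  1.14  0.54]
[  -6.02032286 -112.98869972    2.17691216]
```

{"name": "servo_tool", "arguments": {
  "moves": [
    [-3, -57, 0, 0],
    [-3, -56, 0, 0],
    [0, 0, 0, -0.175],
    [0, 0, 0, -0.175],
    [0, 0, 0, -0.175]
  ],
  "claw": 0.05
}}

```text
time: 9.4
eef_pos: [0.4681, -0.1247, 0.1679]
orientation: [[0.841, 0.541, -0.001], [0.541, -0.841, 0.0], [-0.001, -0.001, -1.0]]
contact_force: [-0.5, 0.3, 0.1]
finger_gap: 0.471
```

{"name": "servo_tool", "arguments": {
  "moves": [
    [0, 0, 0, -0.175],
    [0, 0, 0, -0.175],
    [0, 0, 0, -0.175],
    [0, 0, 0, -0.175],
    [0, 0, 0, -0.175]
  ]
}}

```text
time: 10.02
eef_pos: [0.4681, -0.1249, 0.1678]
orientation: [[0.125, 0.992, -0.002], [0.992, -0.125, -0.0], [-0.0, -0.002, -1.0]]
contact_force: [1.2, -0.5, -1.0]
finger_gap: 0.526
```

{"name": "servo_tool", "arguments": {
  "moves": [
    [0, 0, 0, -0.17],
    [0, 0, 0, 0]
  ]
}}

```text
time: 10.28
eef_pos: [0.4681, -0.125, 0.168]
orientation: [[-0.038, 0.999, -0.001], [0.999, 0.038, -0.0], [0.0, -0.001, -1.0]]
contact_force: [-0.5, -0.4, -0.5]
finger_gap: 0.526
```

```bash
python3 - <<'E'
from h import *
st();print(status.state()["joint_pos"].round(2))
s=status.state();o=s["orientation"];y=np.arctan2(o[1,0],o[0,0])
print(y,delta(w2(p0,[-.0893,.0745,.0755])[0],y))
im=optics.grab_frame('scene');crop('scene','sc9',190,100,390,260,4,im)
E
```

```text
t 10.275 reader-frame [-0.091   0.0754  0.168 ] yaw-rel 1.566 gap 0.526 F [-0.5 -0.4 -0.5] T [ 0.03 -0.01  0.01]
[-0.39  0.04  0.58  1.98 -0.03  1.13  1.81]
1.6088948877866565 [-0.92749787  1.68234091 92.49917439]
```

View pics/sc9.png

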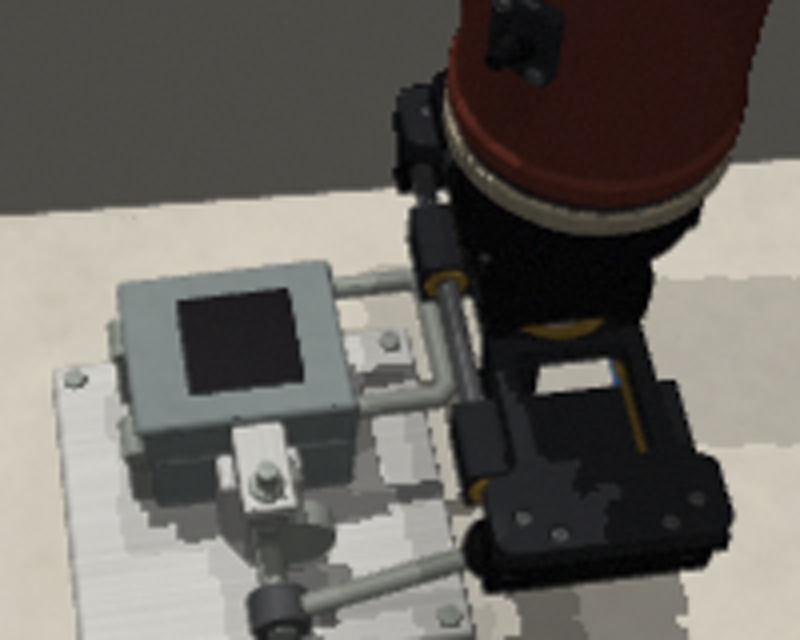

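{"name": "servo_tool", "arguments": {
  "moves": [
    [-1, 1.5, 40, 0],
    [0, 0, 32, 0],
    [0, 0, 20, 0],
    [0, 0, 0, 0]
  ]
}}

```text
time: 10.82
eef_pos: [0.4688, -0.1259, 0.0756]
orientation: [[-0.036, 0.999, -0.003], [0.999, 0.036, -0.0], [-0.0, -0.003, -1.0]]
contact_force: [0.3, -0.3, 0.4]
finger_gap: 0.528
```

```bash
python3 -c "from h import *;st();crop('scene','sc10',190,120,390,280,4);cv2.imwrite('pics/w10.png',optics.grab_frame('wrist'))"
```

```text
t 10.825 reader-frame [-0.0903  0.0745  0.0756] yaw-rel 1.564 gap 0.528 F [ 0.3 -0.3  0.4] T [-0.01 -0.02 -0.01]
```

View pics/sc10.png

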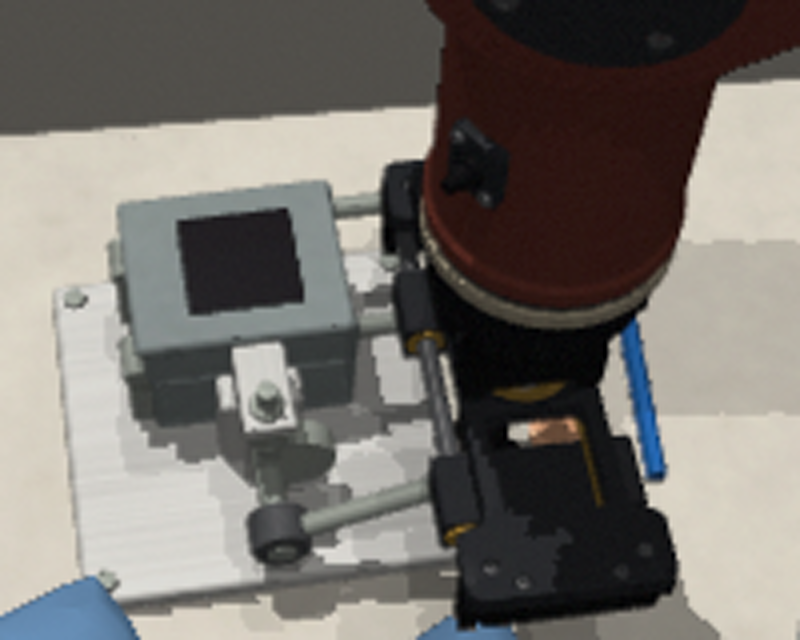

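Positioned over the ball with the fingers either side and no contact; closing.

{"name": "servo_tool", "arguments": {
  "moves": [
    [0, 0, 0, 0],
    [0, 0, 0, 0],
    [0, 0, 0, 0],
    [0, 0, 0, 0]
  ],
  "claw": -1
}}

```text
time: 11.42
eef_pos: [0.4708, -0.1289, 0.0779]
orientation: [[-0.037, 0.999, 0.002], [0.999, 0.037, -0.003], [-0.003, 0.002, -1.0]]
contact_force: [1.5, -10.6, -1.2]
finger_gap: 0.299
```

```bash
python3 - <<'E'
from h import *
st()
import math
prev=None
for t in np.arange(0,1.23,1.222/9):
    a=.349+t; q=(-.095*math.cos(a),.04+.095*math.sin(a))
    if prev: print(round(t,3),round((q[0]-prev[0])*1000,1),round(-(q[1]-prev[1])*1000,1))
    prev=q
E
```

```text
t 11.425 reader-frame [-0.0885  0.0715  0.0779] yaw-rel 1.566 gap 0.299 F [  1.5 -10.6  -1.2] T [-2.31 -0.29  0.09]
0.136 5.2 -11.8
0.272 6.8 -11.0
0.407 8.2 -10.0
0.543 9.5 -8.8
0.679 10.6 -7.4
0.815 11.5 -5.9
0.95 12.2 -4.3
1.086 12.6 -2.6
1.222 12.9 -0.9
```

{"name": "servo_tool", "arguments": {
  "moves": [
    [-3, 0, 0, 0],
    [0, 5.2, -11.8, 0],
    [0, 6.8, -11, 0],
    [0, 8.2, -10, 0]
  ]
}}

```text
time: 11.92
eef_pos: [0.4904, -0.1281, 0.1106]
orientation: [[-0.039, 0.999, -0.001], [0.999, 0.039, 0.0], [0.0, -0.001, -1.0]]
contact_force: [0.4, -1.4, -6.4]
finger_gap: 0.302
```

```bash
python3 -c "from h import *;st();crop('scene','sc11',190,100,390,260,4)"
```

```text
t 11.925 reader-frame [-0.0689  0.0714  0.1106] yaw-rel 1.568 gap 0.302 F [ 0.4 -1.4 -6.4] T [-0.3  -0.05 -0.05]
```

View pics/sc11.png

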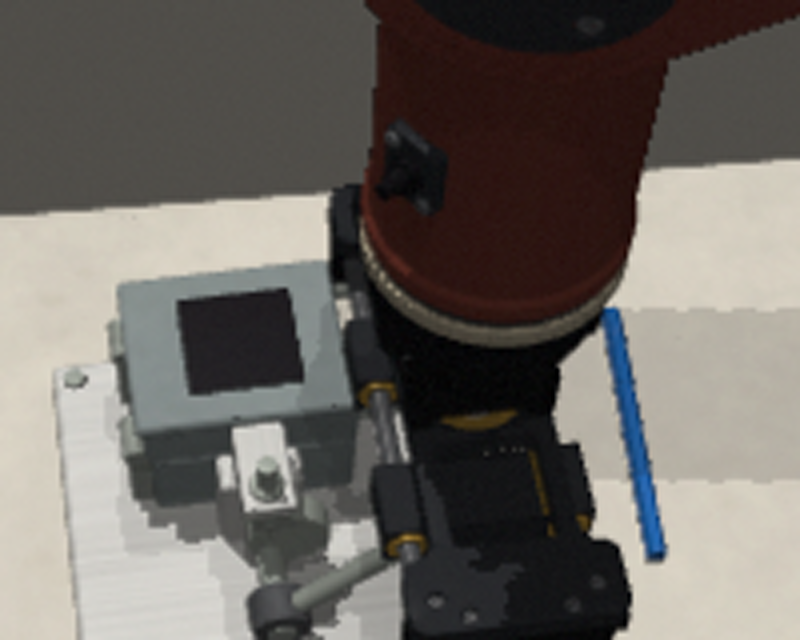

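{"name": "servo_tool", "arguments": {
  "moves": [
    [0, 9.5, -8.8, 0],
    [0, 10.6, -7.4, 0],
    [0, 11.5, -5.9, 0],
    [0, 12.2, -4.3, 0],
    [0, 12.6, -2.6, 0]
  ]
}}

```text
time: 12.6
eef_pos: [0.5475, -0.1253, 0.1396]
orientation: [[-0.04, 0.999, -0.0], [0.999, 0.04, 0.001], [0.001, -0.0, -1.0]]
contact_force: [-4.1, 1.9, 1.2]
finger_gap: 0.304
```

```bash
python3 -c "from h import *;st()"
```

```text
t 12.6 reader-frame [-0.0117  0.0718  0.1396] yaw-rel 1.568 gap 0.304 F [-4.1  1.9  1.2] T [ 0.35  1.19 -0.02]
```

{"name": "servo_tool", "arguments": {
  "moves": [
    [0, 11.5, -0.5, 0],
    [0, 0, 0, 0],
    [0, 0, 0, 0],
    [0, 0, 0, 0]
  ]
}}

```text
time: 13.1
eef_pos: [0.5593, -0.1247, 0.1404]
orientation: [[-0.04, 0.999, 0.001], [0.999, 0.04, 0.001], [0.001, 0.001, -1.0]]
contact_force: [-4.9, 3.1, 6.1]
finger_gap: 0.303
```

```bash
python3 -c "from h import *;st();crop('scene','sc12',190,100,390,260,4);cv2.imwrite('pics/side3.png',cv2.resize(optics.grab_frame('side')[110:260,130:330],None,fx=4,fy=4,interpolation=cv2.INTER_CUBIC))
print(proj('side',w2(p0,[(0,.0714,.04),(0,.0714,.135)])))"
```

```text
t 13.1 reader-frame [0.0002 0.0719 0.1404] yaw-rel 1.568 gap 0.303 F [-4.9  3.1  6.1] T [ 0.49  1.11 -0.01]
[[231.21303291 223.48795863]
 [230.44180757 175.83202839]]
```

View pics/sc12.png

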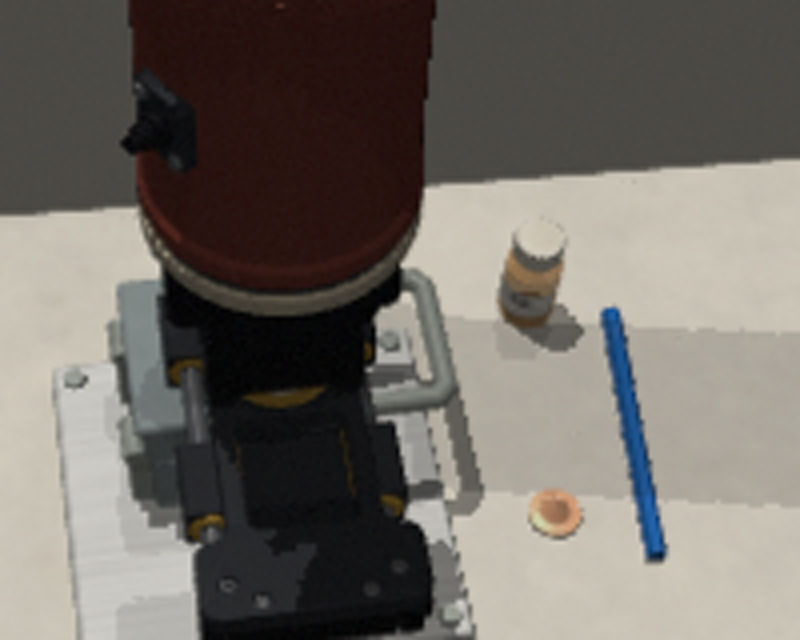

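View pics/side3.png

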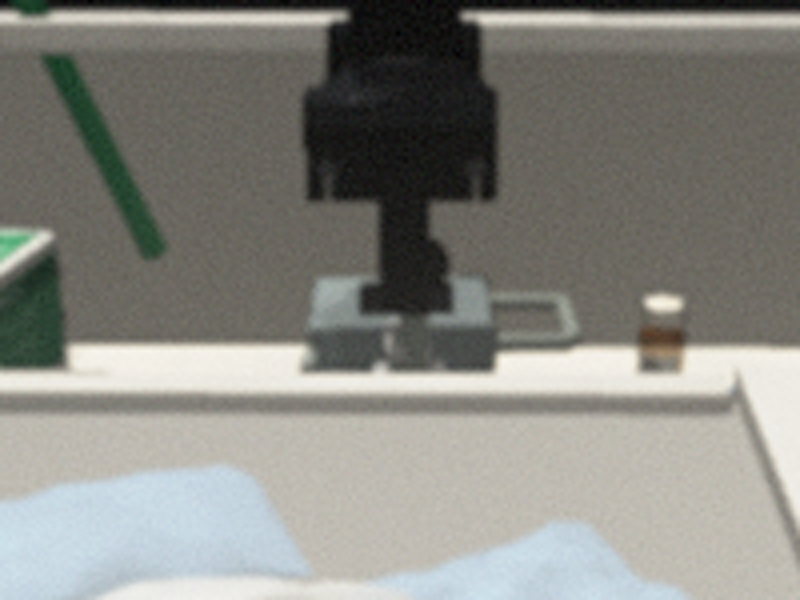

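```bash
python3 - <<'E'
from h import *
im=optics.grab_frame('side')
c=im[150:215,195:275]
c=np.clip(c.astype(float)*2.2,0,255).astype(np.uint8)
cv2.imwrite('pics/side4.png',cv2.resize(c,None,fx=9,fy=9,interpolation=cv2.INTER_CUBIC))
T=optics.get_calibration('side')['T']
for x in (0,-.0065,-.013):
    P=w2(p0,[(x,.0714,.135)])[0]; d=(P-T[:3,3])@T[:3,:3]; print(x,(proj('side',P)-[195,150])*9, 398.86*.014/-d[2]*9)
st()
E
```

```text
0 [[318.97626814 232.48825553]] 69.36612333161966
-0.0065 [[351.21958164 232.13798253]] 69.33578121804331
-0.013 [[383.43469975 231.78801583]] 69.30546563734153
t 13.25 reader-frame [1.000e-04 7.190e-02 1.404e-01] yaw-rel 1.568 gap 0.304 F [-4.6  3.   6.6] T [ 0.49  1.05 -0.03]
```

View pics/side4.png

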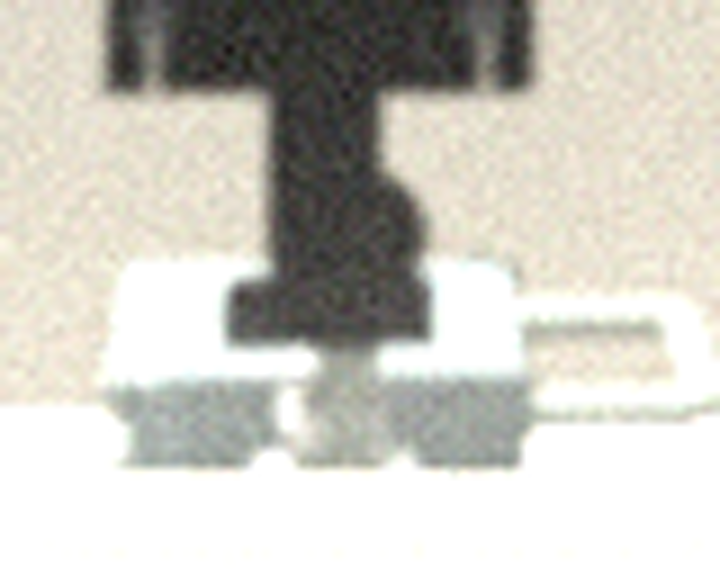

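```bash
python3 - <<'E'
from h import *
for P in [(-.044,.0025,.04),(.046,.0025,.04),(0,.085,.04),(0,.0395,.04)]:
    print(P,(proj('side',w2(p0,[P]))-[195,150])*9)
E
```

```text
(-0.044, 0.0025, 0.04) [[519.01467734 532.07789879]]
(0.046, 0.0025, 0.04) [[125.16184624 537.97322547]]
(0, 0.085, 0.04) [[325.68347594 688.94599171]]
(0, 0.0395, 0.04) [[326.43597815 600.26797425]]
```

{"name": "servo_tool", "arguments": {
  "moves": [
    [0, 3, 0, 0],
    [0, 3, 0, 0],
    [0, 0, 0, 0],
    [0, 0, 0, 0]
  ]
}}

```text
time: 13.75
eef_pos: [0.5654, -0.1244, 0.1404]
orientation: [[-0.04, 0.999, 0.001], [0.999, 0.04, 0.001], [0.001, 0.001, -1.0]]
contact_force: [-3.8, 3.2, 7.1]
finger_gap: 0.302
```

```bash
python3 - <<'E'
from h import *
im=optics.grab_frame('side')
c=im[150:215,195:275]
c=np.clip(c.astype(float)*2.2,0,255).astype(np.uint8)
cv2.imwrite('pics/side5.png',cv2.resize(c,None,fx=9,fy=9,interpolation=cv2.INTER_CUBIC))
st()
E
```

```text
t 13.8 reader-frame [0.0062 0.0719 0.1404] yaw-rel 1.569 gap 0.303 F [-4.3  2.6  6.6] T [0.57 1.08 0.06]
```

View pics/side5.png

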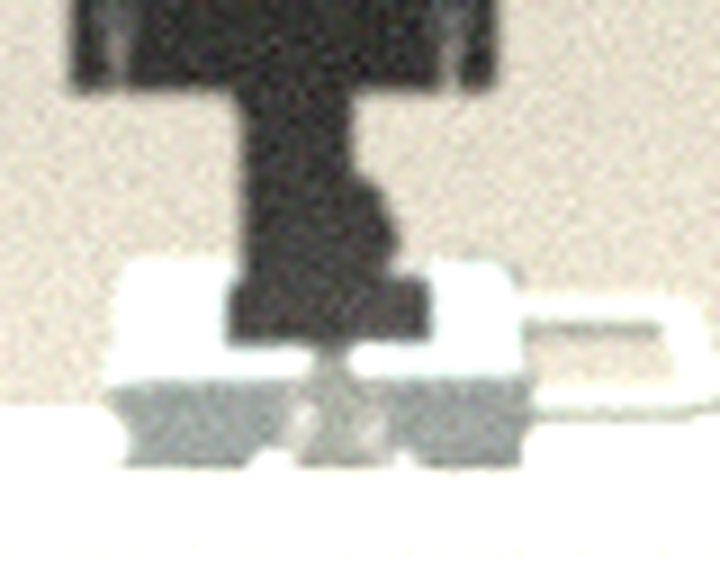

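```bash
python3 - <<'E'
from h import *
st();print(status.state()["qvel"].round(3))
cv2.imwrite("pics/scF.png",optics.grab_frame("scene"));st()
E
```

```text
t 13.8 reader-frame [0.0062 0.0719 0.1404] yaw-rel 1.569 gap 0.303 F [-4.3  2.6  6.6] T [0.57 1.08 0.06]
[-0.001  0.    -0.001 -0.001 -0.001 -0.001  0.   ]
t 13.85 reader-frame [0.0062 0.0719 0.1404] yaw-rel 1.569 gap 0.299 F [-4.7  1.7  6.6] T [0.6  1.12 0.01]
```

View pics/scF.png

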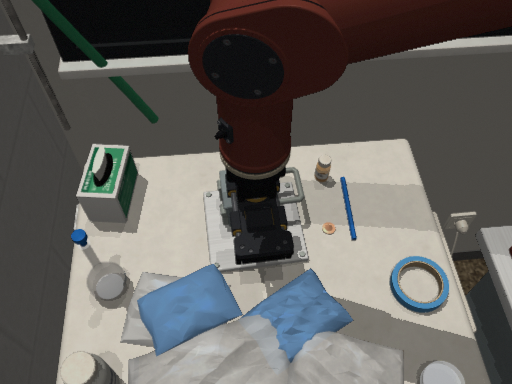

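```bash
python3 -c "
from station import order
print(order.sign_off())"
```

```text
the job is handed in; nothing more can be done
None
```

The job is handed in at about 14 s of the 51 s allowed, with the gripper still holding the lever upright and the shell closed; no verdict was reported.

- **Shell:** I gripped the handle bar and swung the upper half down along its arc to a hard stop (31 N). After letting go I pressed once more on the bar from above. The fingertips stopped at 69 mm, against about 71 mm expected for a closed shell. The picture afterwards showed the halves edge to edge, before the lever was touched.
- **Lever:** I gripped the black ball and raised it along its arc to upright.
    - At the first stop the ball sat about 6 mm towards the front of the finger centre, so the lever was about 0.065 rad short.
    - I moved 6 mm further. The side view then put the ball within about 1.5 mm of straight up, roughly 0.015 rad against the 0.14 rad allowed.
- **Final state:** The arm is steady with the ball gripped (gap about 26 mm), and the wrist reads about 8 N. The vial, cone and marker look unmoved in the scene picture.

**Off plan:**
- The extra press on the bar reached 95 N at the wrist, higher than I meant; it is under the 120 N limit.
- The ball turned out about 3 mm to the side of where I had measured it. I corrected that after closing the grip.
- I could not read the joint angles or the lift directly; those values come from the pictures.

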